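# Thread the glazed collars onto the totem stand

## Task

Build the little ceramic totem on its wooden stand: thread the dark blue square collar down the square post until it sits flat on the plinth, then the turquoise collar down onto it, both fully home and let go. Glazed ware chips, so lower each collar all the way down the post rather than letting it drop, and leave the plain white collar, the brush cup and the glue bottle where they are.

Things in the scene. Friction and masses are not known exactly. Their poses are not given: they have to be found in the camera images.
- stand: Totem stand, fixed: square pale wooden plinth 120 x 120 mm, 18 mm high, with an upright square steel post 24 x 24 mm at its centre. Above the plinth's top the post is straight for 54 mm, then tapers over 10 mm to a tip 14 mm wide (82 mm above the table). Origin: centre of the plinth's underside, on the table; z up; x, y square to the sides of plinth and post.
- stand_seat (a point): Point on the post's axis at the height of the plinth's top, 18 mm above the table: the underside of the first collar comes to this height. Axes as the stand's.
- blue_collar: Dark blue glazed ceramic collar with turquoise lozenges: square ring 62 x 62 mm outside, 36 mm high, square hole 29 x 29 mm right through, parallel to the outer sides; 0.24 kg. Any quarter turn fits the post. Origin: centre of its underside, on the hole's axis; z up through the hole; x, y square to its sides. Starts flat on the table.
- turquoise_collar: Turquoise glazed ceramic collar with dark blue lozenges: square ring 52 x 52 mm outside, 32 mm high, square hole 29 x 29 mm right through, parallel to the outer sides; 0.14 kg. Origin: centre of its underside; z up through the hole; x, y square to its sides. Starts flat on the table. Home on the blue collar, its underside is 36 mm above the plinth's top.
- bisque_collar: Plain white unglazed spare collar, 56 x 56 mm, 30 mm high, square hole 29 mm. Not wanted: leave it. Origin: centre of its underside.
- brush_cup: Green cup of brushes, loose, 74 mm across at the rim, cup 95 mm high, brushes up to 180 mm. Leave it. Origin: centre of its underside.
- glue_bottle: White squeeze bottle with a pointed nozzle, loose, 48 mm across, 140 mm high. Leave it. Origin: centre of its underside.
There are look-alikes about, which are no part of the job. Several things have the shape of the blue_collar; the one meant has the colours described above. There is more than one size of the stand; the one meant has the size given above.

How it is judged:
On the way, in this order (a step that is already met when the one before it is completed fails the run):
1. the dark blue collar is on the post, flat on the plinth (horizontal distance between blue_collar and stand_seat below 0.006 m and z of blue_collar in the frame of stand_seat between -0.004 and 0.004 m and angle between blue_collar's own z axis and vertical below 0.06 rad), for 0.2 s.
2. then the turquoise collar is on the post, flat on the blue one (all of step 1 and horizontal distance between turquoise_collar and stand_seat below 0.006 m and z of turquoise_collar in the frame of stand_seat between 0.032 and 0.04 m and angle between turquoise_collar's own z axis and vertical below 0.06 rad), for 0.2 s.
At the end, for the whole second after the job is handed in: The dark blue collar is on the post with its underside within 4 mm of the plinth's top, the turquoise collar on the post with its underside within 4 mm of 36 mm above the plinth's top; both are within 6 mm of the post's axis, tilted less than 0.06 rad and at rest (under 0.02 m/s) (all of step 2 and linear speed of each of blue_collar, turquoise_collar below 0.02 m/s); the robot touches nothing.
It fails at once if a glazed collar is dropped down the post (faster than 0.6 m/s there) ((horizontal distance between blue_collar and stand_seat below 0.02 m and z of blue_collar in the frame of stand_seat below 0.075 m and linear speed of blue_collar above 0.6 m/s) or (horizontal distance between turquoise_collar and stand_seat below 0.02 m and z of turquoise_collar in the frame of stand_seat below 0.075 m and linear speed of turquoise_collar above 0.6 m/s)).
It fails at once if the white collar, the brush cup or the glue bottle is moved more than 20 mm or tipped more than 0.4 rad (distance of any of bisque_collar, brush_cup, glue_bottle from where it was at the start of the episode above 0.02 m or angle between any of bisque_collar, brush_cup, glue_bottle's own z axis and vertical above 0.4 rad).
It also fails if it takes over 48 s, if anything falls off the work surface, if the arm or the gripper's body presses on something with over 40 N, if the wrist force passes 120 N, or if a joint passes its speed limit or range.

## Robot

A 7-joint arm with a two-finger parallel gripper is mounted at the origin on the work surface. World frame = base frame: x ahead of the robot, y to its left, z up, the work surface at z = 0. Lengths are in m, angles in rad, forces in N, time in s.
With the tool pointing down it reaches from about 0.4 to 0.875 m from the base axis. Payload 19.3 kg.
Tool frame: the origin (TCP) lies at the very end of the fingers, on their centre line; the grasp point (between the pads) lies 19 mm behind it; z points along the fingers, y is the line along which they close (so a half turn about z gives the same grasp; the last joint's range is limited). The gripper opens to 85 mm and grips with 20 to 120 N. Pads are 22 mm wide; open, the fingers measure 114 mm over their backs; the gripper's body (76 mm by 85 mm) begins 54 mm behind the grasp point. The pads swing forward as they close: fully open they stand 13 mm farther back than shut.
Start: joints at [-1.361, 0.521, -0.036, 1.599, 0.021, 1.021, -0.113], TCP at [0.173, 0.601, 0.231] pointing down, gripper open.
Joint ranges: [-2.91, 2.91], [-0.3, 2.13], [-1.5, 1.42], [0.17, 2.43], [-1.26, 4.41], [0.16, 1.93], [-2.52, 2.52]. Speed limits (rad/s): [1.89, 1.89, 2.39, 2.39, 3.01, 3.01, 3.01].

## Interface

Orientations are given as [roll, pitch, yaw] about the fixed x, y, z axes, in that order (R = Rz(yaw) Ry(pitch) Rx(roll)).
In Python, from workcell import monitor, optics, workorder gives the robot as it stands.
- The arm moves only by the tool apply_moves, never from a script. Its arguments are lists of equal length, an entry for each row: "linear": the shift along the tool's x, y, z each as a share of 0.1 m, from -1 to 1, a list of three; "delta_rot": the turn, a rotation vector about the tool's x, y, z each as a share of 120 degrees, from -1 to 1, a list of three. A call has exactly 5 rows; each row is the pose to reach, as a shift and turn from the pose commanded when the call began, along the tool's axes at that moment; what a row does not reach only later rows make up. A row lasts 1/12 s, in which the tool goes at most 41.7 mm and 7.16 degrees, less where a joint would pass 70% of its speed; a pose out of reach is approached as far as the arm can. A call with a number of a shift or a turn outside -1 to 1 is refused whole. A call with a gripper value outside its range is refused whole. "gripper" is the opening, from -1 (shut) to 1 (fully open), set as the call begins (left out, the last holds). The fingers move at their own pace and stop on an object; "force" is the grip in N (left out, the last holds). Time passes only in rows, so rows that repeat a pose let the fingers close, or fill a call up. It gives the time, the measured TCP pose, the force, the opening and the grip force at its end, in the units of the state.
- monitor.observe(): the state, without advancing time (a new reading comes with each control period).
- optics.grab_frame(name): name is "scene" or "top" or "wrist"; returns (picture, depth): 384x512x3 uint8, red, green, blue; 384x512 float32, m along the optical axis (not along the pixel's ray), 0 where there is no reading.
- optics.camera_info(name): a dict with "fx", "fy", "cx", "cy" (pixels), "rvec" (rotation vector, rad) and "tvec" (3), from world to camera coordinates, as OpenCV has them; the wrist camera has in their place "T_tool_cam" (4x4, takes a point from camera to tool coordinates, whose origin is the TCP and whose axes are the flange's). Camera axes: x right, y down, z forward; pixel columns grow to the right and rows downward; lengths in m; the calibration is good to about 2 mm. A picture is of the moment at which its call begins: read the wrist's pose just before it. camera_info takes no time and is no camera call.
- workorder.job_done(): hands the job in; it is judged then, once.
The state is a dict: "clock": time; "qpos": joint angles; "qd": joint speeds; "joint_efforts": joint torques, N m; "position": TCP position; "tool_rot": TCP orientation; "force": force on the tool from outside, world axes, zero at the start; "moment": the same for the moment, N m; "grip_width": finger opening in m; "finger_force": force on a finger pad.
Only numpy, scipy, OpenCV 4.12 (cv2) and the standard library are available. Lean on these libraries where they do the work, as an engineer would, in place of code of your own. Each camera call takes 0.05 s, during which the arm holds its last target. There are 200 camera calls.

## Working session

There is one attempt and no reset: what is moved stays moved. The work goes in short steps, Python scripts to look and compute and a tool call to move; the robot and the scene stay as the last step left them, time stands still between calls to the robot, and variables do not carry over. Pictures are saved under pics/ and viewed, at most 10 in all, crops included, and the job is handed in when it is done.

Besides the shell and the picture viewer there is one more tool, called as a command line: name --argument value ..., lists and objects as JSON in quotes. apply_moves: Moves the arm, as the interface text tells. Its arguments: {"type":"object","properties":{"linear":{"type":"array"},"delta_rot":{"type":"array"},"gripper":{"type":"number"},"force":{"type":"number"}},"required":["linear","delta_rot"]}

```bash
mkdir -p pics; cat > h.py <<'E'
import numpy as np, cv2
from scipy.spatial.transform import Rotation as R
from workcell import monitor, optics, workorder
def cam(n):
    c=optics.camera_info(n); s=monitor.observe()
    K=np.array([[c['fx'],0,c['cx']],[0,c['fy'],c['cy']],[0,0,1.]])
    T=np.eye(4)
    if 'rvec' in c:
        T[:3,:3]=cv2.Rodrigues(np.array(c['rvec'],float))[0]; T[:3,3]=np.ravel(c['tvec']); T=np.linalg.inv(T)
    else:
        W=np.eye(4); W[:3,:3]=R.from_euler('xyz',s['tool_rot']).as_matrix(); W[:3,3]=s['position']; T=W@np.array(c['T_tool_cam'])
    return K,T
def grab(n):
    K,T=cam(n); p,d=optics.grab_frame(n)
    v,u=np.indices(d.shape); z=d
    X=np.stack([(u-K[0,2])/K[0,0]*z,(v-K[1,2])/K[1,1]*z,z],-1)@T[:3,:3].T+T[:3,3]
    X[d==0]=np.nan
    return p,d,X,K,T
E
python3 - <<'E'
from h import *
print(monitor.observe())
for n in('scene','top'):
    p,d,X,K,T=grab(n); cv2.imwrite(f'pics/{n}0.png',p[...,::-1]); np.savez(f'pics/{n}0.npz',p=p,X=X,K=K,T=T)
    print(n,T.round(3).tolist(),K[0,0])
E
```

```text
{'clock': 0.0, 'qpos': array([-1.36122345,  0.52200565, -0.0363061 ,  1.59999572,  0.02121431,
        1.02109601, -0.11278259]), 'qd': array([ 0.00038074, -0.00033756,  0.00033912,  0.00067208, -0.00168043,
        0.00032138,  0.00113074]), 'joint_efforts': array([ 5.29099256e-03, -9.27113056e+01,  1.98316634e+00, -3.69914997e+01,
        1.82186515e-02,  8.58931598e-03, -1.03641203e-04]), 'position': array([0.17254535, 0.60036599, 0.23073559]), 'tool_rot': array([-3.14047788e+00,  1.02416500e-04,  2.86181606e+00]), 'force': array([ 0.3148181 , -0.64358402,  0.14683361]), 'moment': array([-0.03994862,  0.01480121,  0.04776493]), 'finger_force': 0.0, 'grip_width': 0.08547014661835868}
scene [[0.703, 0.554, -0.446, 1.028], [0.711, -0.55, 0.439, -0.505], [-0.002, -0.625, -0.78, 0.857], [0.0, 0.0, 0.0, 1.0]] 392.8943569585062
top [[-0.013, -0.979, 0.202, 0.372], [-1.0, 0.014, 0.002, -0.05], [-0.005, -0.202, -0.979, 1.068], [0.0, 0.0, 0.0, 1.0]] 439.17287833968885
```

View pics/top0.png

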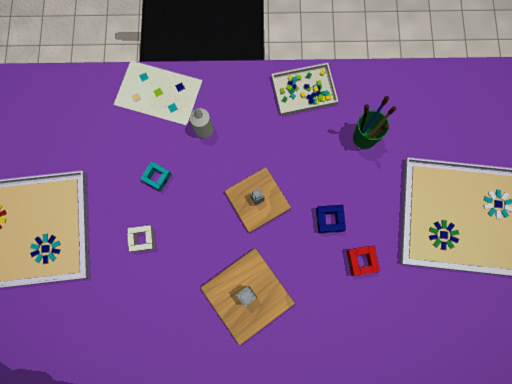

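View pics/scene0.png

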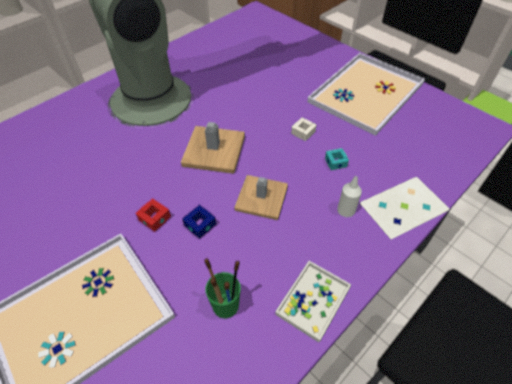

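The top view shows these candidates:
- **Blue collar:** dark blue at (331,219). The red one at (363,261) has the same shape.
- **Turquoise collar:** at (155,176). The white spare is at (140,239).
- **Stands:** a smaller one at (258,198) and a bigger one at (247,297), to be told apart by measured size.
- **Leave alone:** the cup at (370,130) and the bottle at (202,123).

The scene view shows the same set: blue (200,221), red (153,214), stands (262,197) and (214,148), turquoise (337,158).

```bash
cat > m1.py <<'E'
from h import *
D={n:np.load(f'pics/{n}0.npz') for n in('top','scene')}
Xt=D['top']['X']
c={'blue':(331,219),'red':(363,261),'turq':(155,176),'white':(140,239),'standS':(258,198),'standL':(247,297),'cup':(370,130),'bottle':(202,123)}
for k,(u,v) in c.items():
    w=Xt[v-12:v+13,u-12:u+13].reshape(-1,3); g=np.nanmedian(w[:,:2],0)
    for n in D:
        X=D[n]['X'].reshape(-1,3); r=0.11 if 'stand' in k else .055
        s=X[(np.abs(X[:,:2]-g)<r).all(1)&(X[:,2]>.010)]
        h=np.nanpercentile(s[:,2],[50,90,99])
        lo=s
        if k in('blue','red','turq','white'): lo=s[s[:,2]>h[1]-.006]
        if 'stand' in k:
            lo=s[s[:,2]<.03]
            po=s[s[:,2]>.04]; rp=cv2.minAreaRect(po[:,:2].astype('f4')*1000); print('   post',rp, len(po))
        rr=cv2.minAreaRect(lo[:,:2].astype('f4')*1000)
        print(k,n,len(lo),'z',h.round(4),'c',np.round(rr[0],1),'sz',np.round(rr[1],1),'a',round(rr[2],1),'max',s[:,2].max().round(3))
t=D['top']['p'];s=D['scene']['p']
a=cv2.resize(t[190:290,290:400],None,fx=3.6,fy=3.6,interpolation=3);b=cv2.resize(t[140:270,100:210],None,fx=3.6,fy=3.6,interpolation=3)
H=max(a.shape[0],b.shape[0]);o=np.zeros((H,800,3),'u1');o[:a.shape[0],:a.shape[1]]=a;o[:b.shape[0],400:400+b.shape[1]]=b
cv2.imwrite('pics/crop.png',o[...,::-1])
E
python3 m1.py
```

```text
blue top 516 z [0.0356 0.0383 0.0403] c [ 517.6 -211.6] sz [61.9 62.1] a 3.4 max 0.042
blue scene 426 z [0.0349 0.0377 0.0391] c [ 520.3 -212.2] sz [63.7 62.9] a 3.0 max 0.041
red top 552 z [0.0355 0.0382 0.0402] c [ 417.4 -283.6] sz [61.5 62.4] a 8.5 max 0.042
red scene 413 z [0.0348 0.0374 0.0389] c [ 419.9 -284.1] sz [66.2 62. ] a 8.3 max 0.04
turq top 306 z [0.0315 0.0347 0.0367] c [629.4 212.2] sz [53.6 51.6] a 59.4 max 0.037
turq scene 193 z [0.0297 0.0335 0.0351] c [631.8 211.3] sz [52.9 54.5] a 60.7 max 0.036
white top 402 z [0.0293 0.0325 0.0346] c [476.6 242.3] sz [55.8 56.4] a 7.3 max 0.036
white scene 194 z [0.0282 0.0317 0.0335] c [478.4 241.9] sz [57.7 58.6] a 4.7 max 0.035
   post ((569.0902709960938, -36.89148712158203), (24.548175811767578, 24.326406478881836), 29.531064987182617) 137
standS top 2232 z [0.0183 0.0217 0.0818] c [569.5 -36.6] sz [121.2 120. ] a 29.9 max 0.085
   post ((571.2501831054688, -37.84302520751953), (24.48460578918457, 25.62535858154297), 30.29275894165039) 155
standS scene 1437 z [0.0184 0.0373 0.0816] c [571.4 -37.4] sz [119.8 124.4] a 29.8 max 0.085
   post ((341.3446960449219, -10.983905792236328), (31.558509826660156, 31.903383255004883), 35.29798126220703) 236
standL top 4579 z [0.0243 0.0274 0.1096] c [341.2 -10.9] sz [159.5 159.7] a 35.1 max 0.114
   post ((343.5904846191406, -11.372503280639648), (33.064483642578125, 36.926429748535156), 33.601112365722656) 296
standL scene 1916 z [0.0241 0.0609 0.1085] c [344.  -11.6] sz [159.1 163.4] a 35.2 max 0.111
cup top 1093 z [0.0807 0.1656 0.18  ] c [ 725.5 -310. ] sz [71.7 72.9] a 22.0 max 0.183
cup scene 1345 z [0.08   0.1653 0.1801] c [ 729.2 -310.7] sz [73.1 72.7] a 37.1 max 0.182
bottle top 499 z [0.0877 0.1076 0.134 ] c [754.4  97.2] sz [46.1 47.8] a 81.6 max 0.139
bottle scene 600 z [0.076  0.1101 0.1354] c [758.8  92.5] sz [47.4 40.9] a 20.5 max 0.139
```

View pics/crop.png

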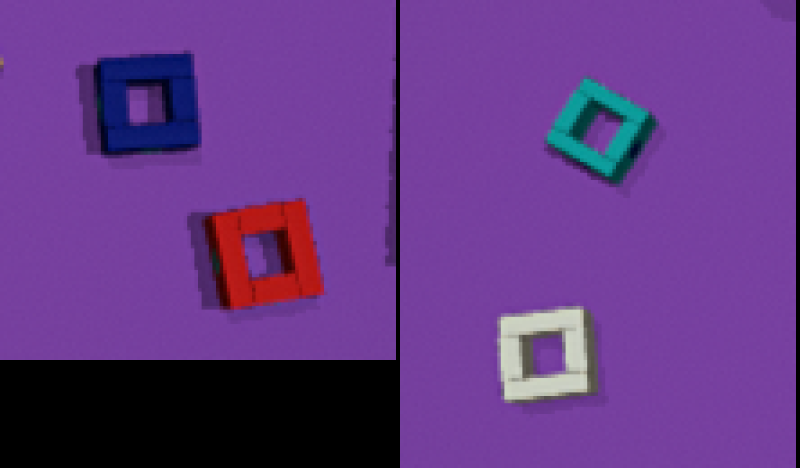

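The crop confirms the choice: the dark blue collar is at crop (148,105), clearly apart from the red one at (265,255). Turquoise is at (600,130), and the plain white spare is not wanted. The stand to use is the 120 mm one with the 24 mm post, at about (0.570, -0.037), yaw 30°.

```bash
cat >> h.py <<'E'
def plan(wps, start=None):
    """waypoints (x,y,z,yaw_deg), prints rows-end numbers (shares) for each call"""
    s=monitor.observe()
    c=np.array(start if start is not None else [*s['position'],np.degrees(s['tool_rot'][2])],float)
    for w in wps:
        w=np.array(w,float); y=np.radians(c[3]); d=w[:3]-c[:3]
        l=np.array([np.cos(y)*d[0]+np.sin(y)*d[1], np.sin(y)*d[0]-np.cos(y)*d[1], -d[2]])*10
        l=np.round(l,3); dy=(w[3]-c[3]+180)%360-180; r=round(-dy/120,4)
        print('end',l.tolist(),'rz',r); c=w
E
python3 - <<'E'
from h import *
print(np.round(optics.camera_info('wrist')['T_tool_cam'],3).tolist())
plan([(.26,.53,.23,136),(.35,.45,.23,108),(.42,.36,.23,93),(.475,.265,.23,93),(.515,.165,.23,93),(.535,.065,.23,93),(.545,-.03,.23,93)])
E
```

```text
[[0.001, -0.952, -0.307, 0.078], [1.0, 0.001, 0.001, 0.001], [-0.001, -0.307, 0.952, -0.142], [0.0, 0.0, 0.0, 1.0]]
end [-1.035, -0.435, 0.008] rz 0.2331
end [-1.203, 0.05, -0.0] rz 0.2333
end [-1.072, 0.388, -0.0] rz 0.125
end [-0.977, 0.5, -0.0] rz -0.0
end [-1.02, 0.347, -0.0] rz -0.0
end [-1.009, 0.147, -0.0] rz -0.0
end [-0.954, 0.05, -0.0] rz -0.0
```

apply_moves --linear '[[-0.2, -0.09, 0], [-0.4, -0.17, 0], [-0.6, -0.26, 0], [-0.8, -0.34, 0], [-1, -0.43, 0]]' --delta_rot '[[0, 0, 0.047], [0, 0, 0.093], [0, 0, 0.14], [0, 0, 0.186], [0, 0, 0.233]]' --gripper 1

```text
clock: 0.52
position: [0.2576, 0.5309, 0.2311]
tool_rot: [-3.141, 0.0, 2.369]
force: [0.9, 0.3, 0.4]
grip_width: 0.0853
finger_force: 0.0
```

apply_moves --linear '[[-0.2, 0.02, 0], [-0.4, 0.04, 0], [-0.6, 0.06, 0], [-0.8, 0.08, 0], [-1, 0.1, 0]]' --delta_rot '[[0, 0, 0.047], [0, 0, 0.093], [0, 0, 0.14], [0, 0, 0.186], [0, 0, 0.233]]'

```text
clock: 0.93
position: [0.3363, 0.4687, 0.2311]
tool_rot: [-3.141, 0.0, 1.881]
force: [-0.2, 0.3, 0.2]
grip_width: 0.0856
finger_force: 0.0
```

apply_moves --linear '[[-0.2, 0.08, 0], [-0.4, 0.16, 0], [-0.6, 0.24, 0], [-0.8, 0.32, 0], [-1, 0.4, 0]]' --delta_rot '[[0, 0, 0.025], [0, 0, 0.05], [0, 0, 0.075], [0, 0, 0.1], [0, 0, 0.125]]'

```text
clock: 1.35
position: [0.4059, 0.385, 0.2313]
tool_rot: [-3.141, -0.0, 1.62]
force: [0.3, -0.1, 0.7]
grip_width: 0.0856
finger_force: 0.0
```

apply_moves --linear '[[-0.2, 0.1, 0], [-0.4, 0.2, 0], [-0.6, 0.3, 0], [-0.8, 0.4, 0], [-1, 0.5, 0]]' --delta_rot '[[0, 0, 0], [0, 0, 0], [0, 0, 0], [0, 0, 0], [0, 0, 0]]'

```text
clock: 1.77
position: [0.4608, 0.2876, 0.2313]
tool_rot: [-3.142, -0.0, 1.622]
force: [-0.4, 0.0, -0.2]
grip_width: 0.0856
finger_force: 0.0
```

```bash
python3 -c "
from h import *
plan([(.505,.19,.231,93),(.54,.09,.231,93),(.565,-.0,.231,93)])"
```

```text
end [-0.997, 0.391, 0.003] rz -0.0004
end [-1.017, 0.297, -0.0] rz -0.0
end [-0.912, 0.203, -0.0] rz -0.0
```

apply_moves --linear '[[-0.2, 0.08, 0], [-0.4, 0.16, 0], [-0.6, 0.24, 0], [-0.8, 0.32, 0], [-1, 0.4, 0]]' --delta_rot '[[0, 0, 0], [0, 0, 0], [0, 0, 0], [0, 0, 0], [0, 0, 0]]'

```text
clock: 2.18
position: [0.5058, 0.1898, 0.2314]
tool_rot: [-3.142, -0.0, 1.622]
force: [0.6, 0.5, 0.7]
grip_width: 0.0858
finger_force: 0.0
```

apply_moves --linear '[[-0.2, 0.06, 0], [-0.4, 0.12, 0], [-0.6, 0.18, 0], [-0.8, 0.24, 0], [-1, 0.3, 0]]' --delta_rot '[[0, 0, 0], [0, 0, 0], [0, 0, 0], [0, 0, 0], [0, 0, 0]]'

```text
clock: 2.6
position: [0.5407, 0.0915, 0.2314]
tool_rot: [3.142, -0.0, 1.622]
force: [0.4, 0.5, -0.7]
grip_width: 0.0859
finger_force: 0.0
```

apply_moves --linear '[[-0.25, 0.05, 0], [-0.5, 0.1, 0], [-0.7, 0.15, 0], [-0.9, 0.2, 0], [-0.9, 0.2, 0]]' --delta_rot '[[0, 0, 0], [0, 0, 0], [0, 0, 0], [0, 0, 0], [0, 0, 0]]'

```text
clock: 3.02
position: [0.5657, -0.0006, 0.2315]
tool_rot: [3.141, 0.002, 1.618]
force: [0.2, -1.0, -0.9]
grip_width: 0.0853
finger_force: 0.0
```

```bash
cat > w.py <<'E'
from h import *
import sys
def fit(P,name):
    rr=cv2.minAreaRect(P[:,:2].astype('f4')*1000)
    print(name,len(P),'zmed',np.nanmedian(P[:,2]).round(4),'c',np.round(rr[0],1),'sz',np.round(rr[1],1),'a',round(rr[2],1))
def near(X,g,r,z0,z1):
    Q=X.reshape(-1,3); return Q[(np.hypot(*(Q[:,:2]-g).T)<r)&(Q[:,2]>z0)&(Q[:,2]<z1)]
E
python3 - <<'E'
from w import *
s=monitor.observe(); print(s['position'],s['tool_rot'],np.abs(s['qd']).max())
p,d,X,K,T=grab('wrist'); cv2.imwrite('pics/w1.png',p[...,::-1]); np.savez('pics/w1.npz',p=p,X=X,T=T)
g=(.570,-.037)
fit(near(X,g,.1,.012,.026),'plinth'); fit(near(X,g,.03,.04,.074),'post'); fit(near(X,g,.03,.077,.09),'tip')
E
```

```text
[ 0.56572539 -0.00057865  0.23150694] [3.14102217e+00 1.64030629e-03 1.61792731e+00] 0.06501663129279142
plinth 6549 zmed 0.0176 c [571.2 -34.9] sz [120.1 119.7] a 29.9
post 281 zmed 0.0638 c [571.3 -35. ] sz [24.3 24.3] a 30.0
tip 223 zmed 0.0812 c [571.6 -34.9] sz [18.7 18. ] a 30.1
```

View pics/w1.png

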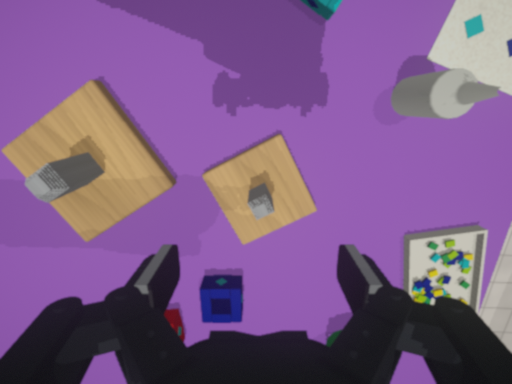

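The wrist view shows the right stand at the centre, post at (262,200), blue collar at (221,299), red at (174,322) and the bottle off at the right. Next I go above the blue collar.

```bash
python3 -c "
from h import *
plan([(.543,-.1,.20,93.2),(.5195,-.190,.14,93.2)],(.5655,-.0005,.2315,92.7))"
```

```text
end [-0.983, -0.272, 0.315] rz -0.0042
end [-0.885, -0.285, 0.6] rz -0.0
```

apply_moves --linear '[[-0.2, -0.05, 0.06], [-0.4, -0.11, 0.12], [-0.6, -0.16, 0.19], [-0.8, -0.22, 0.25], [-1, -0.27, 0.31]]' --delta_rot '[[0, 0, 0], [0, 0, 0], [0, 0, 0], [0, 0, 0], [0, 0, 0]]'

```text
clock: 3.48
position: [0.543, -0.0972, 0.2]
tool_rot: [-3.141, -0.0, 1.624]
force: [-0.2, -0.3, -0.5]
grip_width: 0.0857
finger_force: 0.0
```

apply_moves --linear '[[-0.22, -0.07, 0.15], [-0.44, -0.14, 0.3], [-0.66, -0.21, 0.45], [-0.88, -0.28, 0.6], [-0.88, -0.28, 0.6]]' --delta_rot '[[0, 0, 0], [0, 0, 0], [0, 0, 0], [0, 0, 0], [0, 0, 0]]'

```text
clock: 3.9
position: [0.5175, -0.1898, 0.1382]
tool_rot: [-3.138, 0.001, 1.619]
force: [-0.5, -1.0, -1.3]
grip_width: 0.0855
finger_force: 0.0
```

```bash
python3 - <<'E'
from w import *
s=monitor.observe(); print(s['position'],s['tool_rot'],np.abs(s['qd']).max())
p,d,X,K,T=grab('wrist'); cv2.imwrite('pics/w2.png',p[...,::-1])
g=(.520,-.211)
fit(near(X,g,.05,.033,.042),'bluetop'); fit(near(X,(.571,-.036),.03,.04,.074),'post');fit(near(X,(.571,-.036),.1,.012,.026),'plinth')
E
```

```text
[ 0.51747627 -0.1897661   0.13818265] [-3.13814342e+00  7.87773939e-04  1.61906268e+00] 0.08333321925444304
bluetop 3016 zmed 0.0356 c [ 520.1 -210.7] sz [61.7 62.9] a 3.3
post 748 zmed 0.06 c [570.5 -44.4] sz [16.1 32.2] a 79.3
plinth 11841 zmed 0.0178 c [575.3 -42.6] sz [120.  103.3] a 29.9
```

View pics/w2.png

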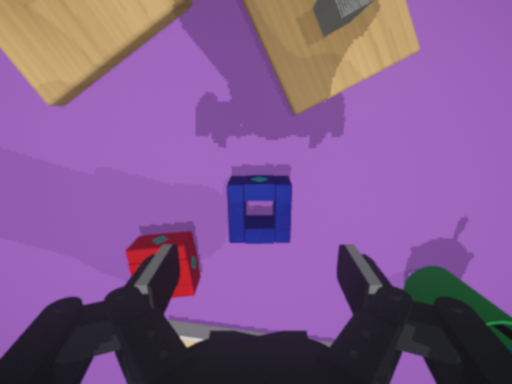

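Blue collar at (260,210) sits between the fingers; red is at (165,265), clear of the left finger. Wrist measurement: blue (0.520, -0.211), top at z 0.036.

```bash
python3 -c "
from h import *
s=monitor.observe();print(s['position'],s['tool_rot'])
plan([(.520,-.211,.06,93.2),(.520,-.211,.003,93.2)])"
```

```text
[ 0.5186767  -0.18774898  0.13922713] [-3.13928461e+00 -4.02862551e-05  1.62022365e+00]
end [-0.233, 0.002, 0.792] rz -0.0031
end [0.0, 0.0, 0.57] rz -0.0
```

apply_moves --linear '[[-0.05, 0, 0.16], [-0.1, 0, 0.32], [-0.15, 0, 0.48], [-0.2, 0, 0.64], [-0.23, 0, 0.79]]' --delta_rot '[[0, 0, -0.003], [0, 0, -0.003], [0, 0, -0.003], [0, 0, -0.003], [0, 0, -0.003]]'

```text
clock: 4.37
position: [0.5221, -0.2082, 0.061]
tool_rot: [3.141, -0.0, 1.631]
force: [-0.4, 0.5, -0.9]
grip_width: 0.0854
finger_force: 0.0
```

apply_moves --linear '[[0, 0, 0.14], [0, 0, 0.28], [0, 0, 0.42], [0, 0, 0.57], [0, 0, 0.57]]' --delta_rot '[[0, 0, 0], [0, 0, 0], [0, 0, 0], [0, 0, 0], [0, 0, 0]]'

```text
clock: 4.78
position: [0.521, -0.2074, 0.0026]
tool_rot: [-3.139, -0.001, 1.631]
force: [-1.4, 1.0, -0.1]
grip_width: 0.0854
finger_force: 0.0
```

apply_moves --linear '[[0, 0, 0], [0, 0, 0], [0, 0, 0], [0, 0, 0], [0, 0, 0]]' --delta_rot '[[0, 0, 0], [0, 0, 0], [0, 0, 0], [0, 0, 0], [0, 0, 0]]' --gripper -1 --force 35

```text
clock: 5.2
position: [0.5221, -0.2087, 0.0054]
tool_rot: [3.14, 0.0, 1.63]
force: [-2.4, 2.0, 8.9]
grip_width: 0.0612
finger_force: 39.9
```

apply_moves --linear '[[0, 0, 0], [0, 0, 0], [0, 0, 0], [0, 0, 0], [0, 0, 0]]' --delta_rot '[[0, 0, 0], [0, 0, 0], [0, 0, 0], [0, 0, 0], [0, 0, 0]]'

```text
clock: 5.62
position: [0.5221, -0.2087, 0.0054]
tool_rot: [3.14, 0.0, 1.63]
force: [-0.8, 2.2, 9.2]
grip_width: 0.0613
finger_force: 39.9
```

apply_moves --linear '[[0, 0, -0.1], [0, 0, -0.3], [0, 0, -0.5], [0, 0, -0.75], [0, 0, -1]]' --delta_rot '[[0, 0, 0], [0, 0, 0], [0, 0, 0], [0, 0, 0], [0, 0, 0]]'

```text
clock: 6.03
position: [0.5213, -0.2088, 0.1062]
tool_rot: [3.142, 0.0, 1.63]
force: [1.0, 0.5, -3.2]
grip_width: 0.062
finger_force: 40.0
```

apply_moves --linear '[[0, 0, -0.15], [0, 0, -0.3], [0, 0, -0.4], [0, 0, -0.4], [0, 0, -0.4]]' --delta_rot '[[0, 0, 0], [0, 0, 0], [0, 0, 0], [0, 0, 0], [0, 0, 0]]'

```text
clock: 6.45
position: [0.5217, -0.2087, 0.1446]
tool_rot: [3.141, 0.0, 1.63]
force: [-0.2, 0.7, -3.8]
grip_width: 0.0614
finger_force: 40.2
```

```bash
cat >> w.py <<'E'
def held(top_lo,top_hi):
    "held collar in tool coordinates (mm): top-face rectangle"
    p,d,X,K,T=grab('wrist'); C=np.array(optics.camera_info('wrist')['T_tool_cam'])
    W=T@np.linalg.inv(C); Y=(X-W[:3,3])@W[:3,:3]   # tool coords
    return p,X,Y
E
python3 - <<'E'
from w import *
s=monitor.observe(); print(s['position'],s['tool_rot'],np.abs(s['qd']).max(),s['force'])
p,X,Y=held(0,0); cv2.imwrite('pics/w3.png',p[...,::-1]); np.savez('pics/w3.npz',p=p,X=X,Y=Y)
hsv=cv2.cvtColor(p,cv2.COLOR_RGB2HSV)
print([hsv[v,u].tolist() for v,u in((300,235),(300,260),(280,260))])
m=(np.abs(Y[...,0])<.04)&(np.abs(Y[...,1])<.029)&(Y[...,2]<.02)&(Y[...,2]>-.05)
for z in range(-50,10,4):
    q=Y[m&(Y[...,2]*1000>z)&(Y[...,2]*1000<=z+4)]
    if len(q): print(z,len(q),(q.min(0)*1000).round(1),(q.max(0)*1000).round(1))
E
```

```text
[ 0.5216651  -0.2086662   0.14462252] [3.14085076e+00 4.70736494e-05 1.63047039e+00] 0.02610001176832038 [-0.20370288  0.70123238 -3.76325232]
[[116, 209, 89], [116, 215, 89], [116, 212, 89]]
-34 6672 [-33.  -29.  -32.6] [ 29.5  29.  -30. ]
-30 4060 [-33.9 -29.  -30. ] [ 29.8  29.  -26. ]
-26 780 [-17.7 -28.7 -26. ] [ 29.7  28.8 -22. ]
-22 710 [-17.7 -29.  -22. ] [ 30.1  28.9 -18. ]
-18 670 [-17.7 -28.8 -18. ] [ 30.1  28.9 -14. ]
-14 602 [-17.7 -28.8 -14. ] [ 30.1  29.  -10. ]
-10 516 [-17.5 -29.  -10. ] [30.1 28.8 -6. ]
-6 486 [-17.9 -29.   -6. ] [29.8 28.9 -2. ]
-2 469 [-17.4 -28.9  -2. ] [29.5 28.9  2. ]
2 329 [-17.3 -28.6   2. ] [29.6 28.8  6. ]
6 8 [-17.3  -9.4   6. ] [28.7 13.9  6.6]
```

View pics/w3.png

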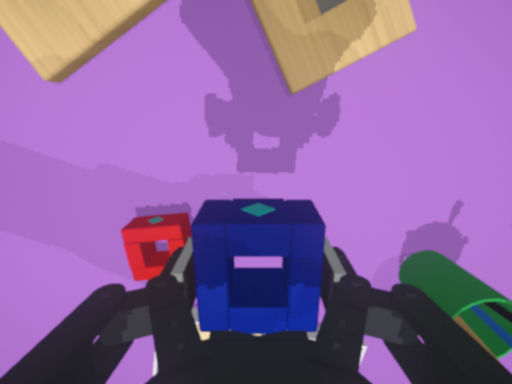

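Blue is held level at (258,265), with its underside about 5 mm beyond the fingertips. Red at (157,245) is undisturbed.

```bash
python3 - <<'E'
from w import *
f=np.load('pics/w3.npz'); Y=f['Y']; hsv=cv2.cvtColor(f['p'],cv2.COLOR_RGB2HSV)
b=(hsv[...,0]>100)&(hsv[...,0]<126)&(hsv[...,2]<140)&(hsv[...,1]>150)
print(optics.camera_info('wrist')['cx'])
for v in(215,235,250,262,290,310):
    u=np.where(b[v]&(np.abs(Y[v,:,1])<.04)&(Y[v,:,2]>-.045)&(Y[v,:,2]<-.025))[0]
    if len(u): g=np.where(np.diff(u)>3)[0]; print(v,u[0],u[-1],(Y[v,[u[0],u[-1]],1]*1000).round(1),[ (Y[v,[u[i],u[i+1]],1]*1000).round(1).tolist() for i in g])
t=b&(Y[...,2]<-.0285)&(Y[...,2]>-.034)&(np.abs(Y[...,1])<.035)
fit(Y[t],'top tool'); 
for u in(210,225,258,295,308):
    v=np.where(t[:,u])[0]; g=np.where(np.diff(v)>3)[0]; print(u,(Y[[v[0],v[-1]],u,0]*1000).round(1),[(Y[[v[i],v[i+1]],u,0]*1000).round(1).tolist() for i in g])
plan([(.545,-.125,.15,107),(.5697,-.034,.15,120),(.5697,-.034,.103,120)])
E
```

```text
257.9351713891192
235 193 322 [-28.4  30.6] []
250 194 322 [-28.3  31. ] []
262 194 322 [-29.1  31.7] [[-13.7, 15.4]]
290 196 320 [-29.1  32.1] [[-28.4, -14.4], [-13.7, 15.5], [16.4, 31.2]]
310 227 288 [-14.4  16.3] [[-13.2, 15.8]]
top tool 6785 zmed -0.0302 c [-2.2  1.1] sz [63.4 61.8] a 0.1
210 [28.4 -5.1] []
225 [27.6 -2.5] []
258 [ 29.2 -16.3] [[12.7, -16.0]]
295 [28.5 -3.2] []
308 [29.  -4.3] []
end [0.821, 0.286, -0.06] rz -0.1132
end [0.798, 0.502, -0.0] rz -0.1083
end [0.0, 0.0, 0.47] rz -0.0
```

apply_moves --linear '[[0.16, 0.06, -0.01], [0.33, 0.11, -0.02], [0.49, 0.17, -0.04], [0.66, 0.23, -0.05], [0.82, 0.285, -0.06]]' --delta_rot '[[0, 0, -0.023], [0, 0, -0.045], [0, 0, -0.068], [0, 0, -0.09], [0, 0, -0.113]]'

```text
clock: 6.92
position: [0.5456, -0.1229, 0.1502]
tool_rot: [-3.141, -0.0, 1.872]
force: [0.1, 0.1, -3.0]
grip_width: 0.0615
finger_force: 40.0
```

apply_moves --linear '[[0.2, 0.13, 0], [0.4, 0.25, 0], [0.6, 0.38, 0], [0.8, 0.5, 0], [0.8, 0.5, 0]]' --delta_rot '[[0, 0, -0.027], [0, 0, -0.054], [0, 0, -0.081], [0, 0, -0.108], [0, 0, -0.108]]'

```text
clock: 7.33
position: [0.5707, -0.0277, 0.1501]
tool_rot: [3.14, -0.002, 2.105]
force: [0.8, 0.2, -3.2]
grip_width: 0.0614
finger_force: 40.0
```

apply_moves --linear '[[0, 0, 0.12], [0, 0, 0.24], [0, 0, 0.36], [0, 0, 0.47], [0, 0, 0.47]]' --delta_rot '[[0, 0, 0], [0, 0, 0], [0, 0, 0], [0, 0, 0], [0, 0, 0]]'

```text
clock: 7.75
position: [0.5681, -0.0347, 0.1004]
tool_rot: [-3.138, -0.002, 2.092]
force: [-0.5, 0.7, -3.7]
grip_width: 0.0614
finger_force: 39.9
```

```bash
python3 - <<'E'
from w import *
s=monitor.observe(); print(s['position'],np.degrees(s['tool_rot']),np.abs(s['qd']).max(),s['force'])
p,X,Y=held(0,0); np.savez('pics/w4.npz',p=p,X=X,Y=Y)
s=monitor.observe(); print(s['position'],np.degrees(s['tool_rot']))
hsv=cv2.cvtColor(p,cv2.COLOR_RGB2HSV)
# things seen through / below: grey post points
g=(hsv[...,1]<60)&(np.abs(X[...,0]-.571)<.02)&(np.abs(X[...,1]+.035)<.02)&(X[...,2]>.03)&(X[...,2]<.09)
print(g.sum()); 
if g.sum()>5: fit(X[g],'post')
fit(near(X,(.571,-.036),.1,.012,.026),'plinth')
cv2.imwrite('pics/w4.png',p[...,::-1])
E
```

```text
[ 0.56811644 -0.03472831  0.10040659] [-1.79795594e+02 -8.93233558e-02  1.19880140e+02] 0.04906477503713563 [-0.49983394  0.65927685 -3.6575798 ]
[ 0.56866981 -0.03471778  0.10168295] [-1.79853520e+02 -6.05295414e-02  1.19881645e+02]
91
post 91 zmed 0.0345 c [565.6 -24.9] sz [22.8  1. ] a 30.2
plinth 9697 zmed 0.0177 c [571.2 -35.1] sz [120.4 119.2] a 29.9
```

View pics/w4.png

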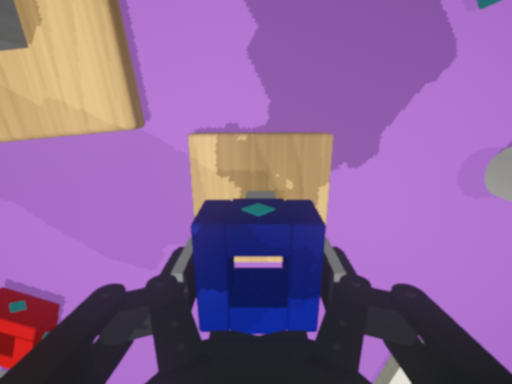

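The collar at (258,265) lines up with the post face at (260,195), within 1 mm. I start lowering it in steps.

apply_moves --linear '[[0, 0.008, 0.04], [0, 0.008, 0.1], [0, 0.008, 0.16], [0, 0.008, 0.22], [0, 0.008, 0.28]]' --delta_rot '[[0, 0, 0], [0, 0, 0], [0, 0, 0], [0, 0, 0], [0, 0, 0]]'

```text
clock: 8.22
position: [0.5703, -0.0338, 0.0748]
tool_rot: [3.141, 0.0, 2.093]
force: [0.0, 0.4, -3.2]
grip_width: 0.0614
finger_force: 40.0
```

apply_moves --linear '[[0, -0.006, 0.06], [0, -0.006, 0.13], [0, -0.006, 0.2], [0, -0.006, 0.27], [0, -0.006, 0.33]]' --delta_rot '[[0, 0, 0], [0, 0, 0], [0, 0, 0], [0, 0, 0], [0, 0, 0]]'

```text
clock: 8.63
position: [0.5697, -0.0341, 0.0414]
tool_rot: [-3.141, -0.0, 2.093]
force: [0.4, -0.6, -3.0]
grip_width: 0.0612
finger_force: 40.0
```

apply_moves --linear '[[0, 0, 0.04], [0, 0, 0.08], [0, 0, 0.12], [0, 0, 0.145], [0, 0, 0.16]]' --delta_rot '[[0, 0, 0], [0, 0, 0], [0, 0, 0], [0, 0, 0], [0, 0, 0]]'

```text
clock: 9.05
position: [0.5697, -0.0341, 0.026]
tool_rot: [-3.141, -0.0, 2.093]
force: [-0.2, -0.7, -3.7]
grip_width: 0.0613
finger_force: 40.0
```

apply_moves --linear '[[0, 0, 0.005], [0, 0, 0.01], [0, 0, 0.015], [0, 0, 0.02], [0, 0, 0.02]]' --delta_rot '[[0, 0, 0], [0, 0, 0], [0, 0, 0], [0, 0, 0], [0, 0, 0]]'

```text
clock: 9.47
position: [0.5699, -0.0341, 0.0244]
tool_rot: [3.141, 0.0, 2.093]
force: [-0.4, 0.9, -3.4]
grip_width: 0.0616
finger_force: 40.0
```

apply_moves --linear '[[0, 0, 0.005], [0, 0, 0.01], [0, 0, 0.015], [0, 0, 0.02], [0, 0, 0.02]]' --delta_rot '[[0, 0, 0], [0, 0, 0], [0, 0, 0], [0, 0, 0], [0, 0, 0]]'

```text
clock: 9.88
position: [0.5699, -0.0341, 0.0234]
tool_rot: [3.141, -0.0, 2.093]
force: [-7.9, 1.3, 22.5]
grip_width: 0.0613
finger_force: 43.0
```

Contact with the plinth, so I open the fingers, then rise.

apply_moves --linear '[[0, 0, -0.01], [0, 0, -0.01], [0, 0, -0.01], [0, 0, -0.01], [0, 0, -0.01]]' --delta_rot '[[0, 0, 0], [0, 0, 0], [0, 0, 0], [0, 0, 0], [0, 0, 0]]' --gripper 1

```text
clock: 10.3
position: [0.5698, -0.0341, 0.0232]
tool_rot: [-3.141, 0.0, 2.093]
force: [-0.3, 0.3, 0.4]
grip_width: 0.0849
finger_force: 0.0
```

apply_moves --linear '[[0, 0, 0], [0, 0, -0.05], [0, 0, -0.2], [0, 0, -0.45], [0, 0, -0.7]]' --delta_rot '[[0, 0, 0], [0, 0, 0], [0, 0, 0], [0, 0, 0], [0, 0, 0]]'

```text
clock: 10.72
position: [0.5693, -0.0342, 0.094]
tool_rot: [-3.14, -0.001, 2.093]
force: [0.0, 0.4, 0.3]
grip_width: 0.0852
finger_force: 0.0
```

apply_moves --linear '[[0, 0, -0.25], [0, 0, -0.5], [0, 0, -0.75], [0, 0, -1], [0, 0, -1]]' --delta_rot '[[0, 0, 0], [0, 0, 0], [0, 0, 0], [0, 0, 0], [0, 0, 0]]'

```text
clock: 11.13
position: [0.5716, -0.0344, 0.1981]
tool_rot: [3.136, 0.003, 2.093]
force: [0.9, -0.1, -1.0]
grip_width: 0.0851
finger_force: 0.0
```

```bash
python3 - <<'E'
from w import *
s=monitor.observe(); print(s['position'],np.degrees(s['tool_rot']),np.abs(s['qd']).max(),s['force'])
p,d,X,K,T=grab('wrist'); cv2.imwrite('pics/w5.png',p[...,::-1])
fit(near(X,(.571,-.035),.1,.012,.026),'plinth')
fit(near(X,(.571,-.035),.05,.048,.060),'bluetop')
fit(near(X,(.571,-.035),.02,.062,.075),'post')
p,d,X,K,T=grab('top'); fit(near(X,(.569,-.037),.05,.048,.060),'bluetop(top)')
# route: to turquoise at (.6325,.213) ; yaw choices 60/150
plan([(.575,.06,.2,135),(.59,.15,.18,150),(.62,.19,.15,150)])
E
```

```text
[ 0.57162514 -0.0343696   0.19808478] [1.79681760e+02 1.58541733e-01 1.19899965e+02] 0.08634675045437443 [ 0.87829391 -0.12017136 -1.02755157]
plinth 6098 zmed 0.0177 c [570.9 -35. ] sz [120.1 119.1] a 29.9
bluetop 2427 zmed 0.0536 c [571.6 -35.4] sz [62.  61.6] a 29.9
post 191 zmed 0.0721 c [570.9 -35.1] sz [22.9 23.6] a 30.1
bluetop(top) 0 zmed nan c [0. 0.] sz [0. 0.] a 0.0
end [0.79, 0.511, -0.058] rz -0.1256
end [0.53, 0.742, 0.2] rz -0.125
end [-0.06, 0.496, 0.3] rz -0.0
  return np.nanmean(a, axis, out=out, keepdims=keepdims)
```

Blue is home: its top is at 0.054 and it is centred within 1 mm. Now the turquoise collar.

```bash
python3 -c "
from h import *
plan([(.572,.045,.2,135),(.585,.135,.18,150),(.613,.222,.14,150)],(.570,-.0342,.1945,119.9))"
```

```text
end [0.677, 0.412, -0.055] rz -0.1258
end [0.544, 0.728, 0.2] rz -0.125
end [0.193, 0.893, 0.4] rz -0.0
```

apply_moves --linear '[[0.14, 0.08, -0.01], [0.27, 0.16, -0.02], [0.41, 0.25, -0.03], [0.54, 0.33, -0.04], [0.68, 0.41, -0.05]]' --delta_rot '[[0, 0, -0.025], [0, 0, -0.05], [0, 0, -0.075], [0, 0, -0.1], [0, 0, -0.126]]'

```text
clock: 11.65
position: [0.5713, 0.0473, 0.198]
tool_rot: [-3.141, -0.0, 2.363]
force: [1.0, -0.6, -0.5]
grip_width: 0.0855
finger_force: 0.0
```

apply_moves --linear '[[0.11, 0.15, 0.04], [0.22, 0.29, 0.08], [0.33, 0.44, 0.12], [0.43, 0.58, 0.16], [0.54, 0.73, 0.2]]' --delta_rot '[[0, 0, -0.025], [0, 0, -0.05], [0, 0, -0.075], [0, 0, -0.1], [0, 0, -0.125]]'

```text
clock: 12.07
position: [0.5849, 0.1368, 0.1776]
tool_rot: [-3.141, -0.0, 2.624]
force: [0.5, 0.1, 0.4]
grip_width: 0.0852
finger_force: 0.0
```

apply_moves --linear '[[0.05, 0.22, 0.1], [0.1, 0.45, 0.2], [0.15, 0.67, 0.3], [0.19, 0.89, 0.4], [0.19, 0.89, 0.4]]' --delta_rot '[[0, 0, 0], [0, 0, 0], [0, 0, 0], [0, 0, 0], [0, 0, 0]]'

```text
clock: 12.48
position: [0.6121, 0.2275, 0.1354]
tool_rot: [-3.141, -0.003, 2.626]
force: [-0.1, 0.4, 0.3]
grip_width: 0.0856
finger_force: 0.0
```

apply_moves --linear '[[0, 0, 0], [0, 0, 0], [0, 0, 0], [0, 0, 0], [0, 0, 0]]' --delta_rot '[[0, 0, 0], [0, 0, 0], [0, 0, 0], [0, 0, 0], [0, 0, 0]]'

```text
clock: 12.9
position: [0.6129, 0.2212, 0.1387]
tool_rot: [3.141, 0.0, 2.618]
force: [0.4, -0.6, 0.3]
grip_width: 0.0851
finger_force: 0.0
```

```bash
python3 - <<'E'
from w import *
s=monitor.observe(); print(s['position'],np.degrees(s['tool_rot']),np.abs(s['qd']).max(),s['force'])
p,d,X,K,T=grab('wrist'); cv2.imwrite('pics/w6.png',p[...,::-1])
q=near(X,(.632,.213),.05,.029,.038); fit(q,'turq')
plan([(.6325,.213,.07,150.4),(.6325,.213,.005,150.4)])
E
```

```text
[0.61294214 0.22116676 0.13872917] [1.79981583e+02 2.39322073e-02 1.50016918e+02] 0.0028777461220685563 [ 0.36695878 -0.61819066  0.33308189]
turq 1770 zmed 0.0317 c [631.  214.2] sz [52.  51.5] a 60.0
end [-0.211, 0.026, 0.687] rz -0.0032
end [0.0, 0.0, 0.65] rz -0.0
```

View pics/w6.png

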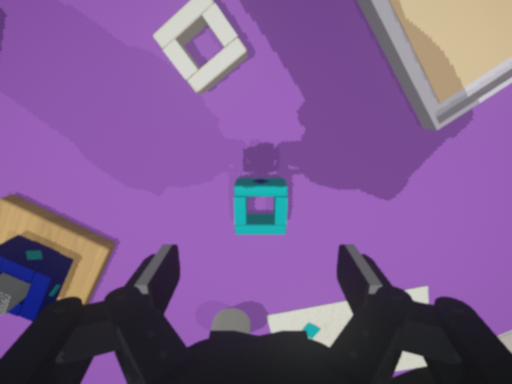

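Turquoise at (261,207) is centred between the fingers, with the bottle (230,322) and white collar (200,43) well clear. Measured at (0.631, 0.214), yaw 60°, top at 0.032.

apply_moves --linear '[[-0.04, 0.01, 0.15], [-0.08, 0.01, 0.3], [-0.12, 0.02, 0.45], [-0.16, 0.03, 0.6], [-0.19, 0.03, 0.75]]' --delta_rot '[[0, 0, 0], [0, 0, 0], [0, 0, 0], [0, 0, 0], [0, 0, 0]]'

```text
clock: 13.37
position: [0.6309, 0.2144, 0.0611]
tool_rot: [-3.141, -0.001, 2.619]
force: [0.3, -0.1, -0.4]
grip_width: 0.0858
finger_force: 0.0
```

apply_moves --linear '[[0, 0, 0.15], [0, 0, 0.3], [0, 0, 0.45], [0, 0, 0.58], [0, 0, 0.58]]' --delta_rot '[[0, 0, 0], [0, 0, 0], [0, 0, 0], [0, 0, 0], [0, 0, 0]]'

```text
clock: 13.78
position: [0.6292, 0.2145, 0.0022]
tool_rot: [-3.139, -0.002, 2.619]
force: [-0.2, 0.3, -0.3]
grip_width: 0.0853
finger_force: 0.0
```

apply_moves --linear '[[0, 0, 0], [0, 0, 0], [0, 0, 0], [0, 0, 0], [0, 0, 0]]' --delta_rot '[[0, 0, 0], [0, 0, 0], [0, 0, 0], [0, 0, 0], [0, 0, 0]]' --gripper -1 --force 35

```text
clock: 14.2
position: [0.6314, 0.215, 0.0064]
tool_rot: [3.14, 0.001, 2.619]
force: [-1.4, -0.5, 6.6]
grip_width: 0.0513
finger_force: 37.6
```

apply_moves --linear '[[0, 0, 0], [0, 0, 0], [0, 0, 0], [0, 0, 0], [0, 0, 0]]' --delta_rot '[[0, 0, 0], [0, 0, 0], [0, 0, 0], [0, 0, 0], [0, 0, 0]]'

```text
clock: 14.62
position: [0.6313, 0.2151, 0.0064]
tool_rot: [3.14, 0.001, 2.619]
force: [-1.4, 0.6, 7.1]
grip_width: 0.0512
finger_force: 37.6
```

apply_moves --linear '[[0, 0, -0.1], [0, 0, -0.3], [0, 0, -0.5], [0, 0, -0.75], [0, 0, -1]]' --delta_rot '[[0, 0, 0], [0, 0, 0], [0, 0, 0], [0, 0, 0], [0, 0, 0]]'

```text
clock: 15.03
position: [0.6305, 0.2147, 0.107]
tool_rot: [-3.142, -0.0, 2.619]
force: [0.7, 1.2, -1.5]
grip_width: 0.0513
finger_force: 37.0
```

apply_moves --linear '[[0, 0, -0.15], [0, 0, -0.3], [0, 0, -0.4], [0, 0, -0.4], [0, 0, -0.4]]' --delta_rot '[[0, 0, 0], [0, 0, 0], [0, 0, 0], [0, 0, 0], [0, 0, 0]]'

```text
clock: 15.45
position: [0.6307, 0.2148, 0.1456]
tool_rot: [3.141, 0.0, 2.619]
force: [0.7, 0.3, -2.6]
grip_width: 0.0516
finger_force: 37.1
```

```bash
python3 - <<'E'
from w import *
s=monitor.observe(); print(s['position'],np.degrees(s['tool_rot']),np.abs(s['qd']).max(),s['force'])
p,X,Y=held(0,0); cv2.imwrite('pics/w7.png',p[...,::-1])
hsv=cv2.cvtColor(p,cv2.COLOR_RGB2HSV)
b=(hsv[...,0]>80)&(hsv[...,0]<100)&(hsv[...,1]>120)&(np.abs(Y[...,1])<.035)&(np.abs(Y[...,0])<.045)
zt=np.percentile(Y[b][:,2],[2,30]); print('ztop',zt,b.sum(),'bottom',Y[b][:,2].max())
t=b&(Y[...,2]<zt[0]+.004); fit(Y[t],'top tool')
for v in range(245,300,8):
    u=np.where(t[v])[0]
    if len(u): g=np.where(np.diff(u)>8)[0]; print(v,(Y[v,[u[0],u[-1]],1]*1000).round(1),[(Y[v,[u[i],u[i+1]],1]*1000).round(1).tolist() for i in g])
for u in(245,258,270):
    v=np.where(t[:,u])[0]; g=np.where(np.diff(v)>8)[0]; print('c',u,(Y[[v[0],v[-1]],u,0]*1000).round(1),[(Y[[v[i],v[i+1]],u,0]*1000).round(1).tolist() for i in g])
E
```

```text
[0.63068964 0.21482847 0.14558039] [1.79974780e+02 1.74228137e-02 1.50046101e+02] 0.024323983254080174 [ 0.69732624  0.27060436 -2.55824382]
ztop [-0.02645066 -0.02536608] 9829 bottom 0.004160598514757693
top tool 6660 zmed -0.0253 c [-0.6  1.2] sz [52.8 52.5] a 89.8
245 [-24.3  26.4] [[-11.1, 12.6]]
253 [-25.2  26.7] [[-13.7, 15.3]]
261 [-24.9  26.6] [[-13.7, 15.3]]
269 [-25.   26.6] [[-13.7, 15.3]]
277 [-24.9  26.5] [[-13.9, 15.3]]
285 [-24.7  26.8] [[-13.7, 15.3]]
293 [-24.8  26.6] []
c 245 [ 25.2 -26.4] [[14.9, -15.4]]
c 258 [ 24.8 -26.3] [[14.5, -14.5]]
c 270 [ 25.3 -25.3] [[15.0, -14.6]]
```

View pics/w7.png

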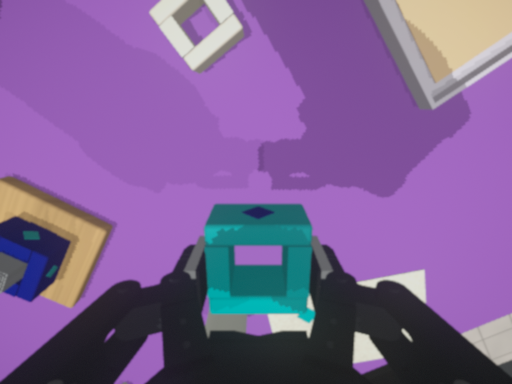

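Turquoise is held level at (258,265), hole centre at tool (-0.2, +0.9) mm. Now I carry it to the post.

```bash
python3 -c "
from h import *
plan([(.590,.13,.15,138),(.575,.04,.15,124),(.5702,-.0354,.15,120),(.5702,-.0354,.105,120)],(.6307,.2148,.1455,150.03))"
```

```text
end [-0.071, -0.938, -0.045] rz 0.1003
end [-0.491, -0.769, -0.0] rz 0.1167
end [-0.598, -0.461, -0.0] rz 0.0333
end [0.0, 0.0, 0.45] rz -0.0
```

apply_moves --linear '[[-0.01, -0.17, -0.01], [-0.03, -0.35, -0.02], [-0.04, -0.55, -0.03], [-0.06, -0.75, -0.04], [-0.07, -0.94, -0.045]]' --delta_rot '[[0, 0, 0.02], [0, 0, 0.04], [0, 0, 0.06], [0, 0, 0.08], [0, 0, 0.1]]'

```text
clock: 15.92
position: [0.5889, 0.1287, 0.1487]
tool_rot: [-3.14, -0.001, 2.407]
force: [0.8, 0.1, -1.5]
grip_width: 0.0513
finger_force: 37.1
```

apply_moves --linear '[[-0.1, -0.15, 0], [-0.2, -0.31, 0], [-0.3, -0.46, 0], [-0.4, -0.62, 0], [-0.49, -0.77, 0]]' --delta_rot '[[0, 0, 0.023], [0, 0, 0.047], [0, 0, 0.07], [0, 0, 0.093], [0, 0, 0.117]]'

```text
clock: 16.33
position: [0.5746, 0.0378, 0.1496]
tool_rot: [-3.141, 0.0, 2.159]
force: [-0.3, -0.1, -2.4]
grip_width: 0.0516
finger_force: 37.1
```

apply_moves --linear '[[-0.15, -0.12, 0], [-0.3, -0.23, 0], [-0.45, -0.35, 0], [-0.6, -0.46, 0], [-0.6, -0.46, 0]]' --delta_rot '[[0, 0, 0.01], [0, 0, 0.02], [0, 0, 0.03], [0, 0, 0.033], [0, 0, 0.033]]'

```text
clock: 16.75
position: [0.5697, -0.0407, 0.1499]
tool_rot: [-3.141, 0.002, 2.088]
force: [-0.8, -0.2, -1.2]
grip_width: 0.0509
finger_force: 37.1
```

apply_moves --linear '[[0, 0, 0.13], [0, 0, 0.26], [0, 0, 0.38], [0, 0, 0.45], [0, 0, 0.45]]' --delta_rot '[[0, 0, 0], [0, 0, 0], [0, 0, 0], [0, 0, 0], [0, 0, 0]]'

```text
clock: 17.17
position: [0.5694, -0.0358, 0.1033]
tool_rot: [-3.14, -0.001, 2.095]
force: [0.5, -0.0, -1.2]
grip_width: 0.0514
finger_force: 37.1
```

```bash
python3 - <<'E'
from w import *
p,X,Y=held(0,0); s=monitor.observe(); print(s['position'],np.degrees(s['tool_rot']),np.abs(s['qd']).max(),s['force'])
fit(near(X,(.571,-.036),.1,.012,.026),'plinth')
plan([(.5702,-.0354,.105,120)])
E
```

```text
[ 0.56983883 -0.03578054  0.10417805] [-1.79927262e+02 -3.22811913e-02  1.20013009e+02] 0.022624597637970378 [-0.02831205  0.00632255 -1.33677605]
plinth 8510 zmed 0.0177 c [571.4 -35.3] sz [120.5 119.5] a 30.0
end [0.001, 0.005, -0.008] rz 0.0001
```

Aligned within 0.5 mm. I lower it 33 mm to TCP about 0.071, then 9 mm, with home expected at about 0.060.

apply_moves --linear '[[0, 0.002, 0.06], [0, 0.002, 0.13], [0, 0.002, 0.2], [0, 0.002, 0.27], [0, 0.002, 0.33]]' --delta_rot '[[0, 0, 0], [0, 0, 0], [0, 0, 0], [0, 0, 0], [0, 0, 0]]'

```text
clock: 17.63
position: [0.5702, -0.0355, 0.0709]
tool_rot: [-3.141, -0.0, 2.095]
force: [-0.3, 0.2, -1.6]
grip_width: 0.0513
finger_force: 37.1
```

apply_moves --linear '[[0, 0, 0.03], [0, 0, 0.05], [0, 0, 0.07], [0, 0, 0.08], [0, 0, 0.09]]' --delta_rot '[[0, 0, 0], [0, 0, 0], [0, 0, 0], [0, 0, 0], [0, 0, 0]]'

```text
clock: 18.05
position: [0.5705, -0.0355, 0.0629]
tool_rot: [3.141, 0.0, 2.095]
force: [-0.6, -0.3, -1.2]
grip_width: 0.0513
finger_force: 37.1
```

apply_moves --linear '[[0, 0, 0.005], [0, 0, 0.01], [0, 0, 0.015], [0, 0, 0.02], [0, 0, 0.02]]' --delta_rot '[[0, 0, 0], [0, 0, 0], [0, 0, 0], [0, 0, 0], [0, 0, 0]]'

```text
clock: 18.47
position: [0.5704, -0.0355, 0.0608]
tool_rot: [-3.142, -0.0, 2.095]
force: [-0.9, -0.2, -1.2]
grip_width: 0.0514
finger_force: 37.1
```

apply_moves --linear '[[0, 0, 0.003], [0, 0, 0.006], [0, 0, 0.01], [0, 0, 0.013], [0, 0, 0.013]]' --delta_rot '[[0, 0, 0], [0, 0, 0], [0, 0, 0], [0, 0, 0], [0, 0, 0]]'

```text
clock: 18.88
position: [0.5705, -0.0355, 0.0603]
tool_rot: [3.141, -0.0, 2.095]
force: [-6.5, 0.6, 17.2]
grip_width: 0.0514
finger_force: 39.3
```

Contact. I release and rise.

apply_moves --linear '[[0, 0, -0.008], [0, 0, -0.008], [0, 0, -0.008], [0, 0, -0.008], [0, 0, -0.008]]' --delta_rot '[[0, 0, 0], [0, 0, 0], [0, 0, 0], [0, 0, 0], [0, 0, 0]]' --gripper 1

```text
clock: 19.3
position: [0.5704, -0.0355, 0.0602]
tool_rot: [-3.141, -0.0, 2.095]
force: [-1.2, 0.6, -0.2]
grip_width: 0.0851
finger_force: 0.0
```

apply_moves --linear '[[0, 0, 0], [0, 0, -0.05], [0, 0, -0.2], [0, 0, -0.45], [0, 0, -0.7]]' --delta_rot '[[0, 0, 0], [0, 0, 0], [0, 0, 0], [0, 0, 0], [0, 0, 0]]'

```text
clock: 19.72
position: [0.5699, -0.0356, 0.131]
tool_rot: [-3.14, -0.001, 2.095]
force: [-0.4, -1.3, 0.6]
grip_width: 0.0851
finger_force: 0.0
```

apply_moves --linear '[[0, 0, -0.25], [0, 0, -0.5], [0, 0, -0.7], [0, 0, -0.8], [0, 0, -0.8]]' --delta_rot '[[0, 0, 0], [0, 0, 0], [0, 0, 0], [0, 0, 0], [0, 0, 0]]'

```text
clock: 20.13
position: [0.5713, -0.0355, 0.2125]
tool_rot: [3.139, 0.001, 2.095]
force: [-0.4, 0.4, -0.1]
grip_width: 0.0853
finger_force: 0.0
```

apply_moves --linear '[[0, 0, 0], [0, 0, 0], [0, 0, 0], [0, 0, 0], [0, 0, 0]]' --delta_rot '[[0, 0, 0], [0, 0, 0], [0, 0, 0], [0, 0, 0], [0, 0, 0]]'

```text
clock: 20.55
position: [0.5702, -0.0355, 0.2096]
tool_rot: [-3.141, -0.0, 2.095]
force: [0.1, -1.0, -0.4]
grip_width: 0.0857
finger_force: 0.0
```

```bash
python3 - <<'E'
from w import *
p,d,X,K,T=grab('wrist'); cv2.imwrite('pics/w8.png',p[...,::-1])
s=monitor.observe(); print(s['position'],s['force'],np.abs(s['qd']).max())
fit(near(X,(.571,-.035),.1,.012,.026),'plinth')
fit(near(X,(.571,-.035),.05,.049,.058),'bluetop')
fit(near(X,(.571,-.035),.05,.080,.092),'turqtop')
E
```

```text
[ 0.57024259 -0.0355682   0.20981035] [0.28596678 0.65072439 0.07830338] 0.006416369334418112
plinth 5483 zmed 0.0177 c [571.  -35.1] sz [120.4 118.7] a 30.1
bluetop 503 zmed 0.0536 c [571.3 -34.8] sz [61.9 60.6] a 29.8
turqtop 1977 zmed 0.0855 c [571.2 -35.1] sz [52.  51.9] a 30.4
```

View pics/w8.png

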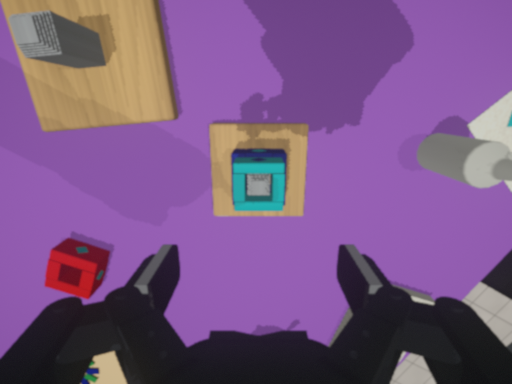

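The turquoise collar sits flat on the blue one around the post at (259,183), with tops at 0.0855 and 0.0536, as they should be. The gripper is clear.

```bash
python3 -c "
from workcell import workorder
print(workorder.job_done())"
```

```text
the job is handed in; nothing more can be done
None
```

The totem is built and handed in: the dark blue collar sits flat on the plinth with the turquoise one flat on top, both lowered the full length of the post and let go, within about 1 mm of its axis by the wrist camera; no verdict came back.

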